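# Find the loose levelling bolt and hold its cap open

## Task

One of the three levelling bolts of the microscope plate is loose: tap the bolt heads from above, through the shut caps, until you find the one that sinks, and press it well down. Then lift that bolt's cap by its tongue to about 45 degrees or more and finish while still holding it open in the gripper, so that a colleague can get at the bolt. Leave the caps of the firm bolts shut and the bottle, dish and slide box where they are.

Things in the scene. Friction and masses are not known exactly. Their poses are not given: they have to be found in the camera images.
- plate: cream levelling plate for a bench microscope, 190 x 340 x 12 mm, fixed to the bench. Origin: centre of its underside, on the bench; its x axis points away from the robot (within 0.45 rad), z up. On it stand three cream housings, 48 (along the plate's x) x 50 mm, tops 44 mm above the bench, at plate x, y: left 0, +120 mm; middle +50, 0; right 0, -120. Each has one upright bolt at its centre and a hinged blue cap with an orange tongue
- bolt_left_top (a point): centre of the top of the left steel hexagon bolt head (21 mm over corners). All heads start 60 mm above the bench, standing 11 mm proud of the shut cap through its 26 mm square hole, so they can be tapped from above with the cap shut. Axes as the plate's
- bolt_left (a joint): how far the left bolt has sunk, m: 0 at the start for all three. Which bolt is loose changes from one start to the next and cannot be seen. A firm bolt stays within 1 mm when pressed; the loose one sinks up to 8 mm under about 2 to 3 N and stays down
- cap_left (a joint): angle of the left bolt's blue cap, rad: 0 shut, level; grows as it is lifted; stop at 1.4. A light spring and its weight shut it when let go (about 1 N at the tongue holds it)
- tongue_left (a point): grip point of the left cap: in the middle of the orange tongue, a bar 12 mm wide (plate y), 10 mm high, running 62 mm towards the robot from the near edge of the 48 x 50 x 5 mm cap (edge 24 mm, grip point 66 mm, tip 86 mm from the bolt axis, in plate -x); shut, the grip point is 49 mm above the bench. The space under and beside the tongue is clear down to the plate (12 mm) or bench. Axes: as the plate's when shut, turning with the cap
- cap_left_hinge (a point): middle of the left cap's hinge line, which runs along plate y, 26 mm beyond the bolt axis (plate +x), 46.5 mm above the bench; the tongue's grip point swings up and away from the robot round it on a radius of 92 mm. Axes as the plate's
- bolt_middle_top (a point): centre of the top of the middle steel hexagon bolt head (21 mm over corners). All heads start 60 mm above the bench, standing 11 mm proud of the shut cap through its 26 mm square hole, so they can be tapped from above with the cap shut. Axes as the plate's
- bolt_middle (a joint): how far the middle bolt has sunk, m: 0 at the start for all three. Which bolt is loose changes from one start to the next and cannot be seen. A firm bolt stays within 1 mm when pressed; the loose one sinks up to 8 mm under about 2 to 3 N and stays down
- cap_middle (a joint): angle of the middle bolt's blue cap, rad: 0 shut, level; grows as it is lifted; stop at 1.4. A light spring and its weight shut it when let go (about 1 N at the tongue holds it)
- tongue_middle (a point): grip point of the middle cap: in the middle of the orange tongue, a bar 12 mm wide (plate y), 10 mm high, running 62 mm towards the robot from the near edge of the 48 x 50 x 5 mm cap (edge 24 mm, grip point 66 mm, tip 86 mm from the bolt axis, in plate -x); shut, the grip point is 49 mm above the bench. The space under and beside the tongue is clear down to the plate (12 mm) or bench. Axes: as the plate's when shut, turning with the cap
- cap_middle_hinge (a point): middle of the middle cap's hinge line, which runs along plate y, 26 mm beyond the bolt axis (plate +x), 46.5 mm above the bench; the tongue's grip point swings up and away from the robot round it on a radius of 92 mm. Axes as the plate's
- bolt_right_top (a point): centre of the top of the right steel hexagon bolt head (21 mm over corners). All heads start 60 mm above the bench, standing 11 mm proud of the shut cap through its 26 mm square hole, so they can be tapped from above with the cap shut. Axes as the plate's
- bolt_right (a joint): how far the right bolt has sunk, m: 0 at the start for all three. Which bolt is loose changes from one start to the next and cannot be seen. A firm bolt stays within 1 mm when pressed; the loose one sinks up to 8 mm under about 2 to 3 N and stays down
- cap_right (a joint): angle of the right bolt's blue cap, rad: 0 shut, level; grows as it is lifted; stop at 1.4. A light spring and its weight shut it when let go (about 1 N at the tongue holds it)
- tongue_right (a point): grip point of the right cap: in the middle of the orange tongue, a bar 12 mm wide (plate y), 10 mm high, running 62 mm towards the robot from the near edge of the 48 x 50 x 5 mm cap (edge 24 mm, grip point 66 mm, tip 86 mm from the bolt axis, in plate -x); shut, the grip point is 49 mm above the bench. The space under and beside the tongue is clear down to the plate (12 mm) or bench. Axes: as the plate's when shut, turning with the cap
- cap_right_hinge (a point): middle of the right cap's hinge line, which runs along plate y, 26 mm beyond the bolt axis (plate +x), 46.5 mm above the bench; the tongue's grip point swings up and away from the robot round it on a radius of 92 mm. Axes as the plate's
- dropper_bottle_mid (a point): centre of a closed amber glass dropper bottle, 44 mm across, 100 mm tall, standing; bystander
- petri_dish_mid (a point): centre of a shut glass dish, 92 mm across, 17 mm high; bystander
- slide_box_mid (a point): centre of a dark wooden slide box, 85 x 100 x 34 mm; bystander

How it is judged (in metres and radians):
On the way, in this order (a step that is already met when the one before it is completed fails the run):
1. the loose bolt has been tapped down (sunk more than 5 mm) (value of joint any of bolt_left, bolt_middle, bolt_right above 0.005 m), for 0.1 s.
2. the loose bolt's cap is lifted beyond 0.6 rad by the fingers (((value of joint bolt_left above 0.005 m and value of joint cap_left above 0.6 rad and contact force between the fingers and cap_left above 0.3 N) or (value of joint bolt_middle above 0.005 m and value of joint cap_middle above 0.6 rad and contact force between the fingers and cap_middle above 0.3 N) or (value of joint bolt_right above 0.005 m and value of joint cap_right above 0.6 rad and contact force between the fingers and cap_right above 0.3 N))), for 0.2 s.
At the end, for the whole second after the job is handed in: the sunk (loose) bolt is more than 5 mm down, its cap stands beyond 0.6 rad (35 degrees), still (under 0.1 rad/s), with the fingers bearing on it with more than 0.3 N; the other two caps are shut (under 0.1 rad) (((value of joint bolt_left above 0.005 m and value of joint cap_left above 0.6 rad and velocity of joint cap_left between -0.1 and 0.1 rad/s and contact force between the fingers and cap_left above 0.3 N and value of joint each of cap_middle, cap_right below 0.1 rad) or (value of joint bolt_middle above 0.005 m and value of joint cap_middle above 0.6 rad and velocity of joint cap_middle between -0.1 and 0.1 rad/s and contact force between the fingers and cap_middle above 0.3 N and value of joint each of cap_left, cap_right below 0.1 rad) or (value of joint bolt_right above 0.005 m and value of joint cap_right above 0.6 rad and velocity of joint cap_right between -0.1 and 0.1 rad/s and contact force between the fingers and cap_right above 0.3 N and value of joint each of cap_left, cap_middle below 0.1 rad))); the arm keeps its last pose, push and grip.
It fails at once if a cap was lifted (over 0.35 rad) whose bolt had not been found loose by tapping it down ((value of joint cap_left above 0.35 rad and value of joint bolt_left below 0.005 m) or (value of joint cap_middle above 0.35 rad and value of joint bolt_middle below 0.005 m) or (value of joint cap_right above 0.35 rad and value of joint bolt_right below 0.005 m)).
It fails at once if the bottle, dish or slide box was moved by more than 30 mm (distance of any of dropper_bottle_mid, petri_dish_mid, slide_box_mid from where it was at the start of the episode above 0.03 m).
It also fails if it takes over 48 s, if anything falls off the work surface, if the arm or the gripper's body presses on something with over 40 N, if the wrist force passes 120 N, or if a joint passes its speed limit or range.

## Robot

A 6-joint arm with a two-finger parallel gripper is mounted at the origin on the work surface. World frame = base frame: x ahead of the robot, y to its left, z up, the work surface at z = 0. Lengths are in m, angles in degrees, forces in N, time in s.
With the tool pointing down it reaches from about 0.375 to 0.9 m from the base axis. Payload 3.1 kg.
Tool frame: the origin (TCP) lies midway between the tips of the shut fingers; the grasp point (between the pads) lies 19 mm behind it; z points along the fingers, y is the line along which they close (so a half turn about z gives the same grasp; the last joint's range is limited). The gripper opens to 87 mm and grips with 3 to 60 N. Pads are 19 mm wide; open, the fingers measure 117 mm over their backs; the gripper's body (75 mm by 190 mm) begins 51 mm behind the grasp point.
Start: joints at [-79.727, 30.224, 82.088, -0, 67.689, -10.227], TCP at [0.219, -0.585, 0.223] pointing down, gripper open.
Joint ranges: [-176.69, 176.69], [-43.24, 126.21], [12.49, 139.97], [-82, 262], [0, 151.66], [-163.58, 163.58]. Speed limits (degrees/s): [159.86, 159.86, 180, 180, 180, 180].

## Interface

Orientations are given as a 3x3 rotation matrix whose columns are the frame's x, y, z axes.
In Python, from rig import read_state, capture, camera_info, hand_in gives the robot as it stands.
- The arm moves only by the tool drive_tool, never from a script. Its argument "motion" is a list of rows, each a list of 2 entries, a list of its own where there are three numbers: the shift along the tool's x, y, z in mm, then the turn, a rotation vector about the tool's x, y, z in rad. A call has 1 to 5 rows; each row shifts and turns the commanded pose from where the row before left it, along the tool's axes as they then stand; what a row does not reach is not made up. A row lasts 1/10 s, in which the tool goes at most 50 mm and 8.59 degrees, less where a joint would pass 70% of its speed; a pose out of reach is approached as far as the arm can. A call is refused whole if a number of a shift passes 50 or a number of a turn 0.15, either way. A call with a gripper value outside its range is refused whole. "gripper" is the opening, from 0 (shut) to 1 (fully open), set as the call begins (left out, the last holds). The fingers move at their own pace and stop on an object; the grip force is fixed at half the most. Time passes only in rows, so rows that do not move let the fingers close. It gives the time, the measured TCP pose, the force, the opening and the grip force at its end, in the units of the state.
- read_state(): the state, without advancing time (a new reading comes with each control period).
- capture(name): name is "scene" or "top" or "wrist"; returns the picture (480x640x3 uint8, red, green, blue); there is no depth.
- camera_info(name): a dict with "fovy" (degrees; the focal length in pixels is half the picture's height over the tangent of half this angle, whatever the lens; pixels are square), "cx", "cy" (the principal point, pixels), "xyz" and "orientation" of the camera in the world; the wrist camera has in their place "T_tool_cam" (4x4, takes a point from camera to tool coordinates, whose origin is the TCP and whose axes are the flange's). Camera axes: x right, y down, z forward; pixel columns grow to the right and rows downward; lengths in m; the calibration is good to about 2 mm. A picture is of the moment at which its call begins: read the wrist's pose just before it. camera_info takes no time and is no camera call.
- hand_in(): hands the job in; it is judged then, once.
The state is a dict: "time_s": time; "joint_positions": joint angles; "qvel": joint speeds; "tau": joint torques, N m; "position": TCP position; "tcp_rot": TCP orientation; "force": force on the tool from outside, world axes, zero at the start; "moment": the same for the moment, N m; "opening": opening from 0.0 (shut) to 1.0 (fully open); "grasp_force": force on a finger pad.
Only numpy, scipy, OpenCV 4.12 (cv2) and the standard library are available. Lean on these libraries where they do the work, as an engineer would, in place of code of your own. Each camera call takes 0.05 s, during which the arm holds its last target. There are 200 camera calls.

## Working session

There is one attempt and no reset: what is moved stays moved. The work goes in short steps, Python scripts to look and compute and a tool call to move; the robot and the scene stay as the last step left them, time stands still between calls to the robot, and variables do not carry over. Pictures are saved under pics/ and viewed, at most 10 in all, crops included, and the job is handed in when it is done.

Besides the shell and the picture viewer there is one more tool, called after "Call:" as name(argument=value, ...), one argument or row to a line, values as JSON. drive_tool: Moves the arm, as the interface text tells. Its arguments: {"type":"object","properties":{"motion":{"type":"array","items":{"type":"array"}},"gripper":{"type":"number"}},"required":["motion"]}

```bash
mkdir -p pics; python3 - <<'E'
from rig import *
import cv2,numpy as np
for n in("top","scene"):
    im=capture(n); cv2.imwrite(f"pics/{n}.png",im[:,:,::-1]); np.save(f"pics/{n}.npy",im); print(n,camera_info(n))
print(camera_info("wrist")); s=read_state(); print(s["time_s"],s["position"],s["tcp_rot"],s["force"],s["opening"])
E
```

```text
top {'fovy': 54.20088163166282, 'cx': 307.5509078528173, 'cy': 239.10250454996452, 'xyz': array([0.55279146, 0.05876827, 0.86496166]), 'orientation': array([[-0.00325832, -0.99909668,  0.04236997],
       [-0.99990534,  0.00268869, -0.01349405],
       [ 0.01336794, -0.04240992, -0.99901086]])}
scene {'fovy': 46.89723076735594, 'cx': 312.86206312154104, 'cy': 232.71342890821117, 'xyz': array([1.42482078, 0.06597037, 0.70489651]), 'orientation': array([[-0.01987548,  0.60710048, -0.79437647],
       [ 0.99965501,  0.02571237, -0.00536098],
       [ 0.01717065, -0.79420897, -0.60740208]])}
{'fovy': 68.37983697994937, 'cx': 319.9550886345205, 'cy': 238.0362797580796, 'T_tool_cam': array([[ 1.61110614e-04, -9.66394853e-01, -2.57062174e-01,
         7.07153358e-02],
       [ 9.99999464e-01, -1.07230698e-04,  1.02985872e-03,
         4.73393034e-04],
       [-1.02281512e-03, -2.57062202e-01,  9.66394318e-01,
        -1.61495902e-01],
       [ 0.00000000e+00,  0.00000000e+00,  0.00000000e+00,
         1.00000000e+00]])}
0.1 [ 0.21879336 -0.58475146  0.2216614 ] [[ 9.36662159e-01  3.50234004e-01 -3.76669823e-04]
 [ 3.50234062e-01 -9.36660251e-01  1.91756978e-03]
 [ 3.18786491e-04 -1.92803765e-03 -9.99998091e-01]] [ 0.32490176  0.23125823 -0.42716794] 0.9968350178755068
```

View pics/top.png

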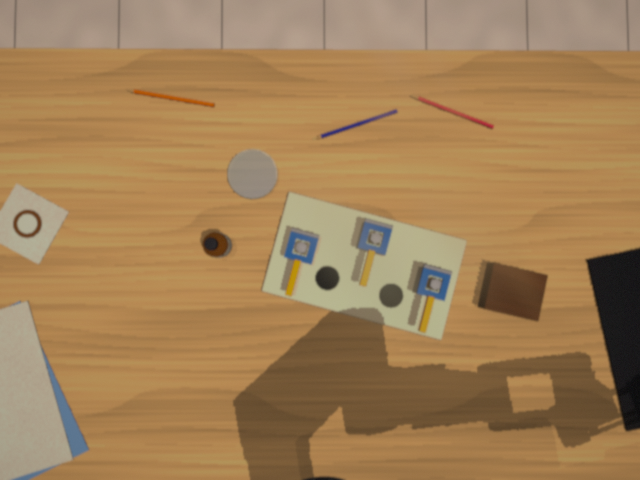

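View pics/scene.png

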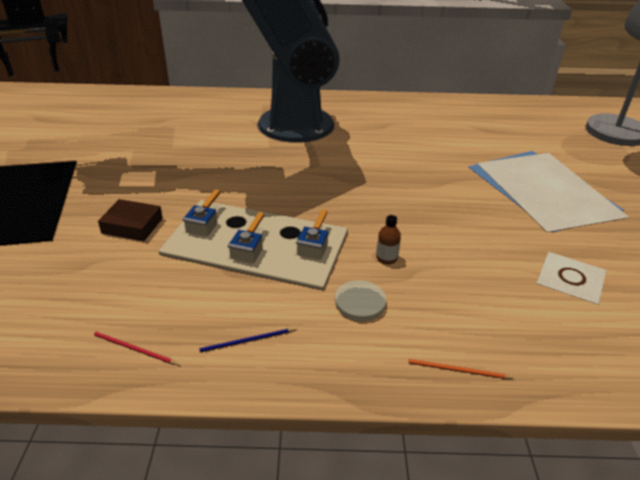

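The top view shows the blue caps at about (302,247), (376,237) and (434,283), with tongues pointing down the image. The bottle is at (216,244), the dish at (252,174) and the slide box at (513,291). The scene view agrees.

```bash
cat > h.py <<'E'
import numpy as np,cv2
from rig import *
def ray(n,uv,z,cam=None):
    i=camera_info(n); f=240/np.tan(np.radians(i["fovy"]/2))
    if n=="wrist":
        R,p=cam; T=i["T_tool_cam"]; O=R@T[:3,:3]; c=p+R@T[:3,3]
    else: O,c=i["orientation"],i["xyz"]
    d=O@np.array([(uv[0]-i["cx"])/f,(uv[1]-i["cy"])/f,1]); return c+d*(z-c[2])/d[2]
def blobs(m,amin):
    out=[]
    for c in cv2.findContours(m.astype(np.uint8),cv2.RETR_EXTERNAL,cv2.CHAIN_APPROX_NONE)[0]:
        if cv2.contourArea(c)>amin:
            r=cv2.minAreaRect(c); out.append((r[0],r[1],r[2],cv2.contourArea(c)))
    return sorted(out)
E
python3 - <<'E'
from h import *
P={}
for n in("top","scene"):
    im=np.load(f"pics/{n}.npy"); h=cv2.cvtColor(im,cv2.COLOR_RGB2HSV)
    b=cv2.inRange(h,(100,110,60),(125,255,255))>0
    bl=[x for x in blobs(b,150) if max(x[1])<60 and min(x[1])>10]
    P[n]=[ray(n,x[0],.049) for x in bl]
    for x,p in zip(bl,P[n]): print(n,np.round(x[0],1),np.round(x[1],1),np.round(p,4))
    if n=="top":
        o=cv2.inRange(h,(10,150,120),(28,255,255))>0
        for x in blobs(o,100):
            if 12<max(x[1])<60: print("or",np.round(x[0],1),np.round(x[1],1),np.round(ray(n,x[0],.049),4))
p=P["top"]
if len(p)==3:
    l,m,r=p; d=l-r; print("dist",np.linalg.norm(d),"yaw",np.arctan2(-d[0],d[1]), "mid off",m-(l+r)/2, np.linalg.norm(m-(l+r)/2))
E
```

```text
top [300.6 247.6] [26.7 25.2] [0.5727 0.0599 0.049 ]
top [433.3 283.4] [27.2 24.7] [ 0.5096 -0.1709  0.049 ]
or [292.5 277.3] [ 6.5 35.7] [0.5212 0.0741 0.049 ]
or [366.8 267.7] [ 5.3 34.5] [ 0.5373 -0.0552  0.049 ]
or [426.1 313.8] [ 6.4 35.4] [ 0.4571 -0.1577  0.049 ]
scene [245.6 238.6] [27.7 14.3] [ 0.5911 -0.0685  0.049 ]
scene [312.3 235.1] [27.8 13.3] [0.5747 0.0592 0.049 ]
```

Call:
drive_tool(
  motion=[
    [[36,-25,5],[0,0,0]],
    [[36,-25,5],[0,0,0]],
    [[36,-25,5],[0,0,0]],
    [[36,-25,5],[0,0,0]],
    [[36,-25,5],[0,0,0]],
  ],
  gripper=0,
)

```text
time_s: 0.6
position: [0.3442, -0.4035, 0.197]
tcp_rot: [[0.937, 0.35, -0.0], [0.35, -0.937, 0.001], [-0.0, -0.001, -1.0]]
force: [0.4, -1.0, -0.5]
opening: 0.632
grasp_force: 0.0
```

Call:
drive_tool(
  motion=[
    [[36,-25,5],[0,0,0]],
    [[36,-25,5],[0,0,0]],
    [[36,-25,5],[0,0,0]],
    [[36,-25,5],[0,0,0]],
    [[36,-25,5],[0,0,0]],
  ],
)

```text
time_s: 1.1
position: [0.4691, -0.2235, 0.1721]
tcp_rot: [[0.937, 0.35, -0.0], [0.35, -0.937, 0.0], [-0.0, -0.0, -1.0]]
force: [0.0, -0.1, 0.2]
opening: 0.172
grasp_force: 0.0
```

Call:
drive_tool(
  motion=[
    [[0,0,0],[0,0,0.125]],
    [[0,0,0],[0,0,0.125]],
    [[0,0,0],[0,0,0.125]],
    [[0,0,0],[0,0,0.125]],
    [[0,0,0],[0,0,0.125]],
  ],
)

```text
time_s: 1.6
position: [0.4683, -0.2248, 0.1722]
tcp_rot: [[0.963, -0.269, -0.001], [-0.269, -0.963, 0.001], [-0.001, -0.0, -1.0]]
force: [-0.3, 0.2, -0.7]
opening: 0.003
grasp_force: 0.0
```

```bash
cat > go.py <<'E'
from h import *; import sys
t=np.array(list(map(float,sys.argv[1:4]))); s=read_state(); R=np.array(s["tcp_rot"]).reshape(3,3)
print(s["time_s"],s["position"],s["force"]); print("tool shift mm",np.round(R.T@(t-s["position"])*1000,1)); print(np.round(R,3))
E
python3 - <<'E'
from h import *
s=read_state(); R=np.array(s["tcp_rot"]).reshape(3,3); p=np.array(s["position"])
im=capture("wrist"); np.save("pics/w1.npy",im); np.savez("pics/w1p.npz",R=R,p=p); cv2.imwrite("pics/w1.png",im[:,:,::-1])
E
python3 go.py .5096 -.1709 .08
```

```text
1.65 [ 0.46837917 -0.22489178  0.17222882] [0.68154834 0.18724098 0.73346988]
tool shift mm [ 25.1 -63.1  92.2]
[[ 0.962 -0.272 -0.001]
 [-0.272 -0.962  0.   ]
 [-0.001 -0.    -1.   ]]
```

View pics/w1.png

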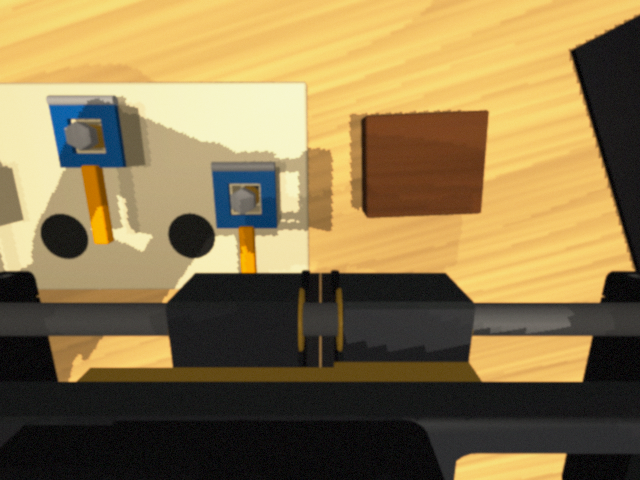

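The wrist view shows the right bolt head at about (243,199) and the middle one at about (83,135). The cap edges line up with the image, so the yaw matches. The slide box is clear on the right.

```bash
python3 - <<'E'
from h import *
d=np.load("pics/w1p.npz")
for uv in((243,199),(83,135)): print(ray("wrist",uv,.06,(d["R"],d["p"])))
im=np.load("pics/w1.npy"); h=cv2.cvtColor(im,cv2.COLOR_RGB2HSV)
for x in blobs(cv2.inRange(h,(100,150,60),(125,255,255))>0,500): print(x, ray("wrist",x[0],.049,(d["R"],d["p"])))
E
```

```text
[ 0.51288233 -0.17522908  0.06      ]
[ 0.59021415 -0.07602147  0.06      ]
((87.02973175048828, 135.71878051757812), (61.22568893432617, 72.6856918334961), 88.60282135009766, 3756.5) [ 0.59103637 -0.07203633  0.049     ]
((244.0, 199.0), (54.0, 62.0), 90.0, 3149.0) [ 0.51170583 -0.17323966  0.049     ]
```

Call:
drive_tool(
  motion=[
    [[5,-13,10],[0,0,0]],
    [[5,-13,20],[0,0,0]],
    [[5,-13,20],[0,0,0]],
    [[5,-12,20],[0,0,0]],
    [[5,-12,15],[0,0,0]],
  ],
)

```text
time_s: 2.15
position: [0.5091, -0.1693, 0.0856]
tcp_rot: [[0.965, -0.262, -0.002], [-0.262, -0.965, 0.001], [-0.002, -0.001, -1.0]]
force: [-0.3, -0.3, -0.8]
opening: 0.004
grasp_force: 0.0
```

Call:
drive_tool(
  motion=[
    [[3,3,10],[0,0,0]],
    [[0,0,10],[0,0,0]],
    [[0,0,3],[0,0,0]],
    [[0,0,2],[0,0,0]],
    [[0,0,2],[0,0,0]],
  ],
)

```text
time_s: 2.65
position: [0.5115, -0.1753, 0.0609]
tcp_rot: [[0.964, -0.265, 0.001], [-0.265, -0.964, -0.001], [0.001, 0.0, -1.0]]
force: [-0.6, 0.5, 0.8]
opening: 0.002
grasp_force: 0.0
```

Call:
drive_tool(
  motion=[
    [[0,0,1],[0,0,0]],
    [[0,0,1],[0,0,0]],
    [[0,0,0],[0,0,0]],
  ],
)

```text
time_s: 2.95
position: [0.5116, -0.1752, 0.0602]
tcp_rot: [[0.965, -0.264, 0.001], [-0.264, -0.965, -0.001], [0.001, 0.001, -1.0]]
force: [-1.9, 0.1, 8.0]
opening: 0.001
grasp_force: 4.1
```

Right is firm: 8 N at 60 mm. Next is the middle bolt.

Call:
drive_tool(
  motion=[
    [[0,0,-20],[0,0,0]],
    [[12,-30,0],[0,0,0]],
    [[12,-30,0],[0,0,0]],
    [[12,-30,0],[0,0,0]],
    [[12,-30,0],[0,0,0]],
  ],
)

```text
time_s: 3.45
position: [0.5902, -0.0709, 0.0792]
tcp_rot: [[0.964, -0.265, 0.001], [-0.265, -0.964, -0.0], [0.001, 0.0, -1.0]]
force: [0.2, -0.6, -0.4]
opening: 0.003
grasp_force: 0.0
```

Call:
drive_tool(
  motion=[
    [[0,0,6],[0,0,0]],
    [[0,0,5],[0,0,0]],
    [[0,0,4],[0,0,0]],
    [[0,0,2],[0,0,0]],
    [[0,0,1],[0,0,0]],
  ],
)

```text
time_s: 3.95
position: [0.5884, -0.0725, 0.0602]
tcp_rot: [[0.964, -0.265, -0.002], [-0.265, -0.964, 0.0], [-0.002, 0.0, -1.0]]
force: [-0.6, -0.3, 1.8]
opening: 0.003
grasp_force: 0.8
```

Call:
drive_tool(
  motion=[
    [[0,0,2],[0,0,0]],
    [[0,0,1],[0,0,0]],
    [[0,0,0],[0,0,0]],
  ],
)

```text
time_s: 4.25
position: [0.5895, -0.0719, 0.0575]
tcp_rot: [[0.964, -0.265, 0.0], [-0.265, -0.964, -0.0], [0.0, -0.0, -1.0]]
force: [0.9, -0.5, -0.4]
opening: 0.008
grasp_force: 0.0
```

Middle appears to sink, so I'll press on.

Call:
drive_tool(
  motion=[
    [[0,0,2],[0,0,0]],
    [[0,0,2],[0,0,0]],
    [[0,0,1],[0,0,0]],
    [[0,0,0],[0,0,0]],
    [[0,0,0],[0,0,0]],
  ],
)

```text
time_s: 4.75
position: [0.5896, -0.0715, 0.0525]
tcp_rot: [[0.964, -0.264, 0.0], [-0.264, -0.964, 0.0], [0.0, -0.0, -1.0]]
force: [0.2, -0.5, 0.2]
opening: 0.007
grasp_force: 0.2
```

Call:
drive_tool(
  motion=[
    [[0,0,1],[0,0,0]],
    [[0,0,1],[0,0,0]],
    [[0,0,0],[0,0,0]],
    [[0,0,0],[0,0,0]],
  ],
)

```text
time_s: 5.15
position: [0.5897, -0.0715, 0.0523]
tcp_rot: [[0.965, -0.264, 0.001], [-0.264, -0.965, -0.0], [0.001, -0.0, -1.0]]
force: [-4.2, -0.7, 11.4]
opening: 0.006
grasp_force: 5.8
```

The middle bolt bottomed at 52.3 mm, so it is 8 mm down. I'll back off, open the gripper, tilt, and look at the tongue.

Call:
drive_tool(
  motion=[
    [[0,0,-30],[0,0,0]],
    [[0,0,-30],[0,0,0]],
    [[-30,0,0],[0,0,0]],
    [[-30,0,0],[0,0,0]],
    [[-30,0,0],[0,0,0]],
  ],
  gripper=0.5,
)

```text
time_s: 5.65
position: [0.5016, -0.0473, 0.1107]
tcp_rot: [[0.964, -0.264, 0.0], [-0.264, -0.964, 0.0], [0.0, -0.0, -1.0]]
force: [0.5, -0.7, 0.3]
opening: 0.375
grasp_force: 0.0
```

Call:
drive_tool(
  motion=[
    [[0,0,0],[0,0.11,0]],
    [[0,0,0],[0,0.11,0]],
    [[0,0,0],[0,0.11,0]],
    [[0,0,0],[0,0.11,0]],
    [[0,0,0],[0,0,0]],
  ],
)

```text
time_s: 6.15
position: [0.5039, -0.0394, 0.1099]
tcp_rot: [[0.899, -0.254, 0.358], [-0.246, -0.967, -0.071], [0.364, -0.024, -0.931]]
force: [0.3, -0.3, -0.5]
opening: 0.497
grasp_force: 0.0
```

```bash
python3 - <<'E'
from h import *
s=read_state(); R=np.array(s["tcp_rot"]).reshape(3,3); p=np.array(s["position"])
im=capture("wrist"); cv2.imwrite("pics/w2.png",im[:,:,::-1]); h=cv2.cvtColor(im,cv2.COLOR_RGB2HSV)
for nm,a,b,z in(("or",(10,170,120),(25,255,255),.054),("bl",(100,150,60),(125,255,255),.049)):
    for x in blobs(cv2.inRange(h,a,b)>0,500): print(nm,np.round(x[0]),np.round(x[1]),x[2],ray("wrist",x[0],z,(R,p)))
ex=np.array([.965,-.264,0]);G=np.array([.591,-.071,.049])-.066*ex
print("shift",np.round(R.T@(G+.019*R[:,2]-p)*1000,1),p)
E
```

```text
or [318. 374.] [ 13. 153.] 90.0 [ 0.4532573  -0.02398944  0.054     ]
or [333. 232.] [93. 18.] 90.0 [ 0.53848268 -0.05628052  0.054     ]
bl [159. 225.] [74. 67.] 1.3639274835586548 [0.57371899 0.05721599 0.049     ]
bl [333. 156.] [65. 70.] 90.0 [ 0.58969105 -0.07004188  0.049     ]
bl [511. 228.] [67. 78.] 90.0 [ 0.51046153 -0.171879    0.049     ]
shift [ 2.3  9.2 85. ] [ 0.50393995 -0.03940467  0.10987485]
```

View pics/w2.png

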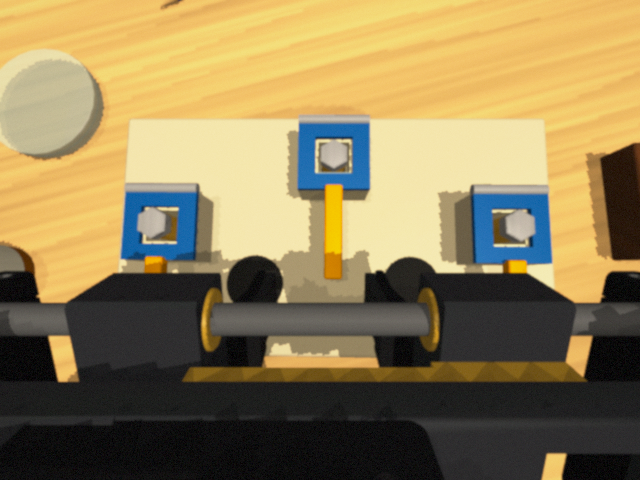

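The middle tongue lies at (333,232), between the open fingers centred near column 320. It agrees with the estimate to within 2 mm.

Call:
drive_tool(
  motion=[
    [[1,4,15],[0,0,0]],
    [[1,5,15],[0,0,0]],
    [[0,0,15],[0,0,0]],
    [[0,0,0],[0,0,0]],
    [[0,0,0],[0,0,0]],
  ],
)

```text
time_s: 6.7
position: [0.5229, -0.0531, 0.0694]
tcp_rot: [[0.898, -0.253, 0.361], [-0.243, -0.967, -0.072], [0.368, -0.023, -0.93]]
force: [0.8, -0.2, 0.4]
opening: 0.501
grasp_force: 0.0
```

```bash
cat > g.py <<'E'
from h import *
s=read_state(); R=np.array(s["tcp_rot"]).reshape(3,3); p=np.array(s["position"])
ex=np.array([.965,-.264,0]);G=np.array([.591,-.071,.049])-.066*ex
print("shift",np.round(R.T@(G+.019*R[:,2]-p)*1000,1),p,s["force"],s["joint_positions"]);print(np.round(R,3))
E
python3 g.py
```

```text
shift [-3.4 -0.2 39.5] [ 0.52293384 -0.05312606  0.06935531] [ 0.82879025 -0.17715031  0.40633134] [-19.87645162  34.88544233 120.09169542  41.08284541   4.81020914
  44.63280605]
[[ 0.898 -0.253  0.361]
 [-0.243 -0.967 -0.072]
 [ 0.368 -0.023 -0.93 ]]
```

J5 is close to its lower limit in this tilt. Turning the other way is free, so I'll return to a vertical tool.

```bash
python3 - <<'E'
from h import *
from scipy.spatial.transform import Rotation as Ro
R=np.array(read_state()["tcp_rot"]).reshape(3,3)
Rt=np.array([[.9645,-.264,0],[-.264,-.9645,0],[0,0,-1]])
print(Ro.from_matrix(R.T@Rt).as_rotvec())
E
```

```text
[-0.02518956 -0.37640434  0.00711791]
```

Call:
drive_tool(
  motion=[
    [[0,0,0],[-0.006,-0.094,0.002]],
    [[0,0,0],[-0.006,-0.094,0.002]],
    [[0,0,0],[-0.006,-0.094,0.002]],
    [[0,0,0],[-0.006,-0.094,0.002]],
    [[0,0,0],[0,0,0]],
  ],
)

```text
time_s: 7.2
position: [0.5312, -0.0462, 0.0712]
tcp_rot: [[0.962, -0.25, 0.11], [-0.252, -0.968, 0.006], [0.105, -0.033, -0.994]]
force: [0.7, -0.2, 0.4]
opening: 0.502
grasp_force: 0.0
```

```bash
python3 g.py
```

```text
shift [-4.2  8.8 40.6] [ 0.53121073 -0.04624369  0.07118268] [ 0.68573752 -0.20923378  0.41509021] [-18.33610914  35.19104397 107.20291127   4.35369641  31.79661077
  82.64590263]
[[ 0.962 -0.25   0.11 ]
 [-0.252 -0.968  0.006]
 [ 0.105 -0.033 -0.994]]
```

Call:
drive_tool(
  motion=[
    [[-2,5,0],[-0.033,0,0.01]],
    [[-2,4,0],[0,0,0]],
    [[0,0,10],[0,0,0]],
    [[0,0,10],[0,0,0]],
    [[0,0,0],[0,0,0]],
  ],
)

```text
time_s: 7.7
position: [0.5214, -0.0522, 0.0471]
tcp_rot: [[0.96, -0.264, 0.092], [-0.263, -0.965, -0.02], [0.094, -0.005, -0.996]]
force: [-0.7, 1.5, 1.0]
opening: 0.503
grasp_force: 0.0
```

```bash
python3 g.py
```

```text
shift [ 6.2 -0.2 17.7] [ 0.5214308  -0.05219263  0.04707716] [-0.67400484  1.5121009   0.95805421] [-18.2696338   37.62898913 108.44485839   1.1381856   28.56477816
  86.04813606]
[[ 0.96  -0.264  0.092]
 [-0.263 -0.965 -0.02 ]
 [ 0.094 -0.005 -0.996]]
```

Well aligned laterally. Now I'll go down and close.

Call:
drive_tool(
  motion=[
    [[3,0,9],[0,0,0]],
    [[3,0,8],[0,0,0]],
    [[0,0,0],[0,0,0]],
  ],
)

```text
time_s: 8.0
position: [0.5304, -0.0545, 0.0312]
tcp_rot: [[0.96, -0.263, 0.094], [-0.262, -0.965, -0.021], [0.096, -0.004, -0.995]]
force: [0.1, -0.4, 0.4]
opening: 0.502
grasp_force: 0.0
```

Call:
drive_tool(
  motion=[
    [[0,0,0],[0,0,0]],
    [[0,0,0],[0,0,0]],
    [[0,0,0],[0,0,0]],
    [[0,0,0],[0,0,0]],
    [[0,0,0],[0,0,0]],
  ],
  gripper=0,
)

```text
time_s: 8.5
position: [0.5301, -0.054, 0.0327]
tcp_rot: [[0.96, -0.264, 0.095], [-0.263, -0.965, -0.021], [0.097, -0.005, -0.995]]
force: [4.1, 9.5, 1.0]
opening: 0.133
grasp_force: 30.3
```

```bash
python3 g.py
```

```text
shift [-1.2  0.3  2.5] [ 0.53013784 -0.05399806  0.03266146] [4.07702064 9.49673738 0.95521755] [-18.16549099  39.54252306 107.61256275   1.21544133  27.28629841
  86.07609118]
[[ 0.96  -0.264  0.095]
 [-0.263 -0.965 -0.021]
 [ 0.097 -0.005 -0.995]]
```

Call:
drive_tool(
  motion=[
    [[0,0,-4.5],[0,-0.05,0]],
    [[0,0,-7.2],[0,-0.08,0]],
    [[0,0,-7.2],[0,-0.08,0]],
    [[0,0,-7.2],[0,-0.08,0]],
    [[0,0,0],[0,0,0]],
  ],
)

```text
time_s: 9.0
position: [0.5299, -0.0537, 0.0587]
tcp_rot: [[0.946, -0.264, -0.188], [-0.258, -0.965, 0.057], [-0.196, -0.005, -0.981]]
force: [-1.4, 3.0, 0.4]
opening: 0.137
grasp_force: 30.0
```

```bash
cat > a.py <<'E'
from h import *
s=read_state(); R=np.array(s["tcp_rot"]).reshape(3,3); p=np.array(s["position"])
H=np.array([.6161,-.0779,.0465]); g=p-.019*R[:,2]-H
print("hinge in tool mm",np.round(R.T@(H-p)*1000,1),"radius",np.linalg.norm(g),"elev",np.arctan2(g[2],np.hypot(g[0],g[1])),"tilt",np.arctan2(R[2,0],-R[2,2]),s["force"],s["opening"],s["grasp_force"],np.round(s["joint_positions"],1))
E
python3 a.py
```

```text
hinge in tool mm [90.2  0.7 -5.6] radius 0.09117157397675522 elev 0.3452153738275148 tilt -0.19722772410983583 [-1.42570078  3.02669967  0.44882624] 0.13708321569060875 30.000175978057086 [-17.7  41.1  94.2  -0.2  56.   87.7]
```

Following the arc with low forces, so I'll continue to about 0.9 rad.

Call:
drive_tool(
  motion=[
    [[0,0,-7.2],[0,-0.08,0]],
    [[0,0,-7.2],[0,-0.08,0]],
    [[0,0,-7.2],[0,-0.08,0]],
    [[0,0,-7.2],[0,-0.08,0]],
    [[0,0,0],[0,0,0]],
  ],
)

```text
time_s: 9.5
position: [0.5377, -0.0558, 0.0858]
tcp_rot: [[0.838, -0.264, -0.478], [-0.226, -0.965, 0.136], [-0.496, -0.006, -0.868]]
force: [-3.0, 2.6, 3.0]
opening: 0.134
grasp_force: 30.0
```

Call:
drive_tool(
  motion=[
    [[0,0,-7.2],[0,-0.08,0]],
    [[0,0,-7.2],[0,-0.08,0]],
    [[0,0,-7.2],[0,-0.08,0]],
    [[0,0,0],[0,0,0]],
    [[0,0,0],[0,0,0]],
  ],
)

```text
time_s: 10.0
position: [0.549, -0.059, 0.1039]
tcp_rot: [[0.702, -0.263, -0.662], [-0.188, -0.965, 0.185], [-0.687, -0.006, -0.727]]
force: [-3.3, 3.1, 4.0]
opening: 0.131
grasp_force: 30.0
```

Call:
drive_tool(
  motion=[
    [[0,0,0],[0,0,0]],
    [[0,0,0],[0,0,0]],
    [[0,0,0],[0,0,0]],
    [[0,0,0],[0,0,0]],
    [[0,0,0],[0,0,0]],
  ],
)

```text
time_s: 10.5
position: [0.5493, -0.0591, 0.1041]
tcp_rot: [[0.703, -0.263, -0.66], [-0.188, -0.965, 0.184], [-0.686, -0.006, -0.728]]
force: [-3.5, 4.1, 4.2]
opening: 0.135
grasp_force: 30.0
```

```bash
python3 a.py; python3 -c "
from h import *
im=capture('scene'); cv2.imwrite('pics/s2.png',cv2.resize(im[150:350,80:400,::-1],(800,500)))"
```

```text
hinge in tool mm [90.   0.8 -5.6] radius 0.0910003727039341 elev 0.9033993362907007 tilt -0.7554848863759762 [-3.49957303  4.06730125  4.19002304] 0.1353955576728387 30.000001047737896 [-17.1  53.5  67.1  -1.1 102.7  88.2]
```

View pics/s2.png

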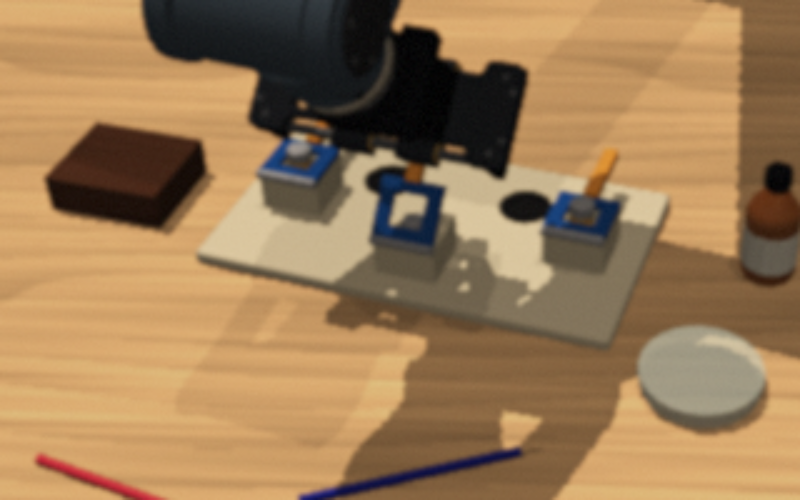

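The middle cap (crop pixel about 410,210) stands open at about 0.85 rad in the gripper. The outer caps are shut, and the bottle, dish and box have not moved.

```bash
python3 -c "
from rig import *
print(hand_in())"
```

```text
the job is handed in; nothing more can be done
None
```

The middle bolt was the loose one: I pressed it down 8 mm, opened its cap to about 0.85 rad (49°), and handed the job in with the gripper still holding it; the right bolt tested firm, the left was not tapped, and the other caps and the bystanders look undisturbed.

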